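Knock the cold bricks out of their mould

ROBOT

A 6-joint arm with a two-finger parallel gripper is mounted at the origin on the work surface. World frame = base frame: x ahead of the robot, y to its left, z up, the work surface at z = 0. Lengths are in m, angles in rad, forces in N, time in s.
With the tool pointing down it reaches from about 0.35 to 0.975 m from the base axis. Payload 4.9 kg.
Tool frame: the origin (TCP) lies midway between the tips of the shut fingers; the grasp point (between the pads) lies 19 mm behind it; z points along the fingers, y is the direction in which the jaws open and shut (so a half turn about z gives the same grasp; the last joint's range is limited). The gripper opens to 85 mm and grips with 20 to 120 N. Pads are 22 mm wide; open, the fingers measure 114 mm over their backs; the gripper's body (76 mm by 85 mm) begins 54 mm behind the grasp point. The pads swing forward as they close: fully open they stand 13 mm farther back than shut.
Start: joints at [1.055, 0.053, 1.613, -0, 1.476, -0.119], TCP at [0.242, 0.576, 0.231] pointing down, gripper open.
Joint ranges: [-3.01, 3.01], [-1.01, 2.22], [0.06, 2.58], [-1.02, 4.17], [0.09, 2.62], [-3.14, 3.14]. Speed limits (rad/s): [2.57, 2.57, 3.14, 3.14, 3.14, 3.14].

INTERFACE

Orientations are given as a rotation vector (axis times angle).
In Python, from station import ctrl gives the robot as it stands.
- The arm moves only by the tool jog_arm, never from a script. Its argument "steps" is a list of rows, each an object of numbers: "dx", "dy", "dz": the shift along the world's x, y, z in units of 60 mm (1.0 is 60 mm); "twist": the turn about the world's z in units of 10 degrees (1.0 is 10 degrees). A call has 1 to 5 rows; each row is the pose to reach, as a shift and turn from the pose measured when the call began; what a row does not reach only later rows make up. A row lasts 1/8 s, in which the tool goes at most 62.5 mm and 10.7 degrees, less where a joint would pass 70% of its speed; a pose out of reach is approached as far as the arm can. A call with a gripper value outside its range is refused whole. "gripper" is the closure in counts, from 0 (fully open) to 255 (shut), set as the call begins (left out, the last holds). The fingers move at their own pace and stop on an object; "newtons" is the grip in N (left out, the last holds). Time passes only in rows, so rows that repeat a pose let the fingers close. It gives the time, the measured TCP pose, the force and the opening at its end, in the units of the state.
- ctrl.get_obs(): the state, without advancing time (a new reading comes with each control period).
- ctrl.get_image(name): name is "scene" or "side" or "wrist"; returns a dict with "frame" (480x640x3 uint8, red, green, blue), "range_z" (480x640 float32, m along the optical axis (not along the pixel's ray), 0 where there is no reading), "fx", "fy", "cx", "cy" (pixels), "D" ([k1, k2, p1, p2, k3] as OpenCV has them; the pictures are not rectified), "extrinsics" (4x4, takes a point from camera to world coordinates). Camera axes: x right, y down, z forward; pixel columns grow to the right and rows downward; lengths in m; the calibration is good to about 2 mm. A picture is of the moment at which its call begins.
- ctrl.finish_job(): hands the job in, once; it reports no verdict.
The state is a dict: "t": time; "q": joint angles; "dq": joint speeds; "effort": joint torques, N m; "tool_pos": TCP position; "tool_rot": TCP orientation; "contact_force": force on the tool from outside, world axes, zero at the start; "wrist_torque": the same for the moment, N m; "opening": finger opening in m.
Only numpy, scipy, OpenCV 4.12 (cv2) and the standard library are available. Lean on these libraries where they do the work, as an engineer would, in place of code of your own. Each camera call takes 0.05 s, during which the arm holds its last target.

TASK

Lift the white mould up over the rack's front rail and draw it out towards you, clear of the rack; turn it mouth down over the grey tray with both blue bricks still in it, and rap its rim on the tray floor until both bricks let go and stay lying in the tray. Then set the empty mould down gently, still mouth down, in the middle of the green mat. The bricks must only come out down at the tray, not drop through the air, and leave everything else on the counter where it is.

Things in the scene. Friction and masses are not known exactly. Their poses are not given: they have to be found in the camera images.
- mould: White hard plastic two-pocket mould with black handle, 0.2-0.3 kg without bricks. Axes: x out of the pocket mouths, y along its 160 mm length, z up its 100 mm height. Origin: middle of its lower face (z=0); back at x=-17, rim at x=+31 mm (48 mm thick). At the start it stands in the rack, its z leaning 20 degrees off vertical, away from the front rail. Mouth down = x axis straight down.
- mould_center (a point): Middle of the mould's body (mould frame x=7, y=0, z=50 mm); when it lies mouth down on a surface it is 24 mm above it.
- mould_grip (a point): A good grip point on the axis of the black handle, mould frame (-67.8, 0, 85.6) mm. The handle is a 24 x 24 mm square bar, 90 mm long, from the middle of the back (-17, 0, 50) along (-0.819, 0, 0.574); two faces look to +-y. The point is 62 mm along it. In the rack the bar stands 35 degrees off vertical; half a turn about it turns the mould exactly mouth down. Axes as the mould.
- brick_a: Blue hard plastic cold brick, 66 x 84 x 18 mm with a small stud on its back (15 mm high), about 0.08 kg, in the pocket on the mould's +y side. Origin at its centre; x is its thickness, z its 84 mm side. It sits 10 mm below the rim with 2 to 3 mm play, its stud held by sprung catches inside the mould: see pocket_a.
- brick_b: The same blue brick, in the pocket on the mould's -y side.
- pocket_a (a point): Place of brick_a's centre in its pocket (mould frame 12, 39, 48 mm). The brick sticks: it stays in, sagging 1-2 mm, when the mould is turned over or set down slowly (0.05 m/s); it lets go when the mould, mouth down, is stopped hard by a surface at about 0.2 m/s or faster (rap again, harder, if not), drops 10 mm to the tray floor, and the mould lifts straight off.
- pocket_b (a point): The same for brick_b (x=12, y=-39, z=48 mm).
- rack: Fixed low dark rack, base 130 x 216 mm, origin under its centre; its -x side is its front, roughly towards the robot. The mould's origin starts at (0, 0, 45) mm in it, on a tilted seat, leaning on back bars (tops 97 mm up). Steel front rail at x=-26 mm, top 78 mm above the counter, ends at y=+-100 mm. Lifted straight up 50 mm or more, the mould clears the rail and can be drawn out to -x.
- tray: Fixed shallow grey tray, 180 (x) x 240 (y) mm outside, walls 6 mm thick, 12 mm high, floor top at 6 mm. Origin under its centre. The mould fits in mouth down, its 160 mm length along the tray's y, with about 30 mm to spare on each side.
- mat: Fixed flat green drying mat, 170 (x) x 230 (y) x 6 mm, origin under its centre.
- mug: Blue mug, 80 mm across, 90 mm high; leave alone.
- spray: Clear bottle, 64 mm across, 190 mm high; leave alone.
- tub: White round tub with blue cap, 84 mm across, 100 mm high; leave alone.
- stapler: Red and black stapler, 120 x 55 x 35 mm; leave alone.
- notes: Yellow note block, 76 x 76 x 25 mm; leave alone.
- pens: Dark pen cup, 72 mm across, 141 mm high with its pens; leave alone.

How it is judged:
By the outcome, as a careful person would: the job done as asked, in the order asked, and still so for the second after the job is handed in, with the robot touching nothing.
It also fails if it takes over 58 s, if anything falls off the work surface, if the arm or the gripper's body presses on something with over 40 N, if the wrist force passes 120 N, or if a joint passes its speed limit or range.

## Working session

There is one attempt and no reset: what is moved stays moved. The work goes in short steps, Python scripts to look and compute and a tool call to move; the robot and the scene stay as the last step left them, time stands still between calls to the robot, and variables do not carry over. Pictures are saved under pics/ and viewed, and the job is handed in when it is done.

Besides the shell and the picture viewer there is one more tool, called after "Request:" as name(argument=value, ...) on one line, values as JSON. jog_arm: Moves the arm, as the interface text tells. Its arguments: {"type":"object","properties":{"steps":{"type":"array"},"gripper":{"type":"number"},"newtons":{"type":"number"}},"required":["steps"]}

```bash
mkdir -p pics; ls; cat > h.py <<'E'
import numpy as np,cv2
from station import ctrl
def grab(n):
    im=ctrl.get_image(n); K=np.array([[im['fx'],0,im['cx']],[0,im['fy'],im['cy']],[0,0,1]]); im['K']=K; im['D']=np.array(im['D'],float); im['T']=np.array(im['extrinsics']); return im
def save(im,p): cv2.imwrite(p,im['frame'][:,:,::-1])
def cloud(im):
    h,w=im['range_z'].shape
    u,v=np.meshgrid(np.arange(w),np.arange(h))
    p=cv2.undistortPoints(np.stack([u,v],-1).reshape(-1,1,2).astype(np.float64),im['K'],im['D']).reshape(h,w,2)
    z=im['range_z'].astype(float)
    P=np.dstack([p[...,0]*z,p[...,1]*z,z])
    W=P@im['T'][:3,:3].T+im['T'][:3,3]
    W[z<=0]=np.nan
    return W
def obs():
    o=ctrl.get_obs(); print({k:np.round(v,3).tolist() for k,v in o.items()}); return o
E
python3 - <<'E'
from h import *
import pickle
o=obs()
for n in ['scene','side','wrist']:
    im=grab(n); save(im,f'pics/{n}0.png'); pickle.dump(im,open(n+'0.pkl','wb')); print(n,np.round(im['T'],3).tolist())
E
```

```text
pics
{'t': 0.0, 'q': [1.055, 0.053, 1.614, -0.0, 1.476, -0.119], 'dq': [-0.0, -0.001, 0.0, 0.001, -0.001, 0.001], 'effort': [0.003, -39.367, -37.019, 0.0, 0.007, 0.0], 'tool_pos': [0.241, 0.576, 0.23], 'tool_rot': [-0.619, -3.079, 0.003], 'contact_force': [0.166, 0.558, -0.233], 'wrist_torque': [-0.015, -0.002, -0.042], 'opening': 0.085}
scene [[0.196, 0.778, -0.598, 1.418], [0.981, -0.161, 0.112, -0.144], [-0.009, -0.608, -0.794, 1.255], [0.0, 0.0, 0.0, 1.0]]
side [[0.989, -0.105, 0.102, 0.407], [-0.146, -0.723, 0.675, -1.061], [0.003, -0.682, -0.731, 1.264], [0.0, 0.0, 0.0, 1.0]]
wrist [[0.386, 0.885, 0.259, 0.176], [0.922, -0.37, -0.111, 0.604], [-0.003, 0.282, -0.959, 0.373], [0.0, 0.0, 0.0, 1.0]]
```

```bash
ls -la .; python3 -c "
import sys;sys.path.insert(0,'.')
from scipy.spatial.transform import Rotation as R
from station import ctrl
print(R.from_rotvec(ctrl.get_obs()['tool_rot']).as_matrix().round(3))"
```

```text
total 6328
drwxr-xr-x  3 agent agent    4096 Dec  6 15:57 .
drwxr-xr-x 23 root  root     4096 Dec  6 15:56 ..
-rw-r--r--  1 agent agent     745 Dec  6 15:57 h.py
drwxr-xr-x  2 agent agent    4096 Dec  6 15:57 pics
-rw-r--r--  1 agent agent 2151279 Dec  6 15:57 scene0.pkl
-rw-r--r--  1 agent agent 2151279 Dec  6 15:57 side0.pkl
-rw-r--r--  1 agent agent 2151279 Dec  6 15:57 wrist0.pkl
[[-0.922  0.386 -0.001]
 [ 0.386  0.922 -0.001]
 [ 0.    -0.002 -1.   ]]
```

View pics/scene0.png

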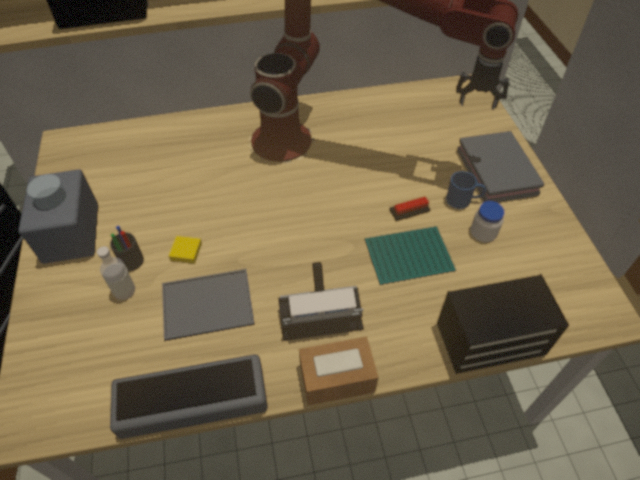

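View pics/side0.png

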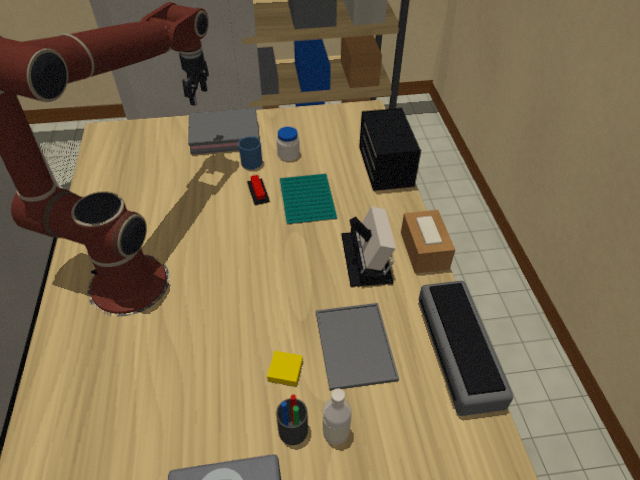

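View pics/wrist0.png

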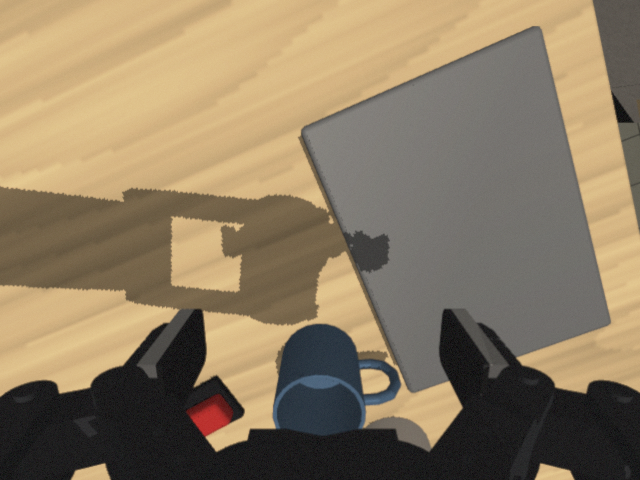

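```bash
cat > m.py <<'E'
from h import *
import pickle
def L(n): return pickle.load(open(n+'0.pkl','rb'))
def ray(im,px,z):
    p=cv2.undistortPoints(np.array(px,float).reshape(-1,1,2),im['K'],im['D']).reshape(-1,2)
    d=np.c_[p,np.ones(len(p))]@im['T'][:3,:3].T; o=im['T'][:3,3]
    return o+d*((z-o[2])/d[:,2])[:,None]
def blob(m,seed):
    n,l=cv2.connectedComponents(m.astype(np.uint8)); return l==l[seed[1],seed[0]]
def rect(im,mask,z):
    c=max(cv2.findContours(mask.astype(np.uint8),cv2.RETR_EXTERNAL,cv2.CHAIN_APPROX_NONE)[0],key=cv2.contourArea)
    P=ray(im,c.reshape(-1,2),z)[:,:2]
    r=cv2.minAreaRect((P*1000).astype(np.float32)); return r
E
python3 - <<'E'
from m import *
for n,ts,ms in [('scene',(207,303),(410,254)),('side',(357,345),(308,198))]:
    im=L(n); W=cloud(im); f=im['frame'].astype(int); hsv=cv2.cvtColor(im['frame'],cv2.COLOR_RGB2HSV)
    for nm,s,z in [('tray',ts,.012),('mat',ms,.006)]:
        if nm=='tray':
            m=(hsv[...,1]<60)&(abs(W[...,2])<.06)&(hsv[...,2]<150)
        else: m=(hsv[...,0]>70)&(hsv[...,0]<100)&(hsv[...,1]>90)&(np.nan_to_num(W[...,2],nan=9)<.03)
        m=cv2.morphologyEx(m.astype(np.uint8),cv2.MORPH_CLOSE,np.ones((5,5)))
        m=cv2.morphologyEx(m,cv2.MORPH_OPEN,np.ones((3,3)))
        b=blob(m,s); print(n,nm,b.sum(),rect(im,b,z), np.nanmedian(W[b],0).round(3))
    # handle/mould cloud
    box=(W[...,0]>.55)&(W[...,0]<.85)
    print(W[300,320] if n=='scene' else W[245,380])
# mould: white points
for n,s in [('scene',(325,303)),('side',(377,235))]:
    im=L(n); W=cloud(im); hsv=cv2.cvtColor(im['frame'],cv2.COLOR_RGB2HSV)
    m=(hsv[...,1]<60)&(hsv[...,2]>110)&(W[...,2]>.05)
    b=blob(m,s); P=W[b]; print(n,'mould',b.sum(),np.nanmin(P,0).round(3),np.nanmax(P,0).round(3)); ys,xs=np.where(b); print(xs.min(),xs.max(),ys.min(),ys.max())
    c=P.mean(0); print(c)
    ok=(W[...,0]>c[0]-.2)&(W[...,0]<c[0]+.02)&(abs(W[...,1]-c[1])<.08)&(W[...,2]>.1)&(hsv[...,2]<70)
    ok=cv2.morphologyEx(ok.astype(np.uint8),cv2.MORPH_OPEN,np.ones((3,3)))>0
    ys,xs=np.where(ok); print('handle px',ok.sum(),xs.min(),xs.max(),ys.min(),ys.max()); print(W[ok].mean(0),W[ok].min(0),W[ok].max(0))
E
```

```text
scene tray 4823 ((623.044921875, -303.98699951171875), (180.3063201904297, 236.63824462890625), 0.320663183927536) [ 0.625 -0.306  0.007]
scene mat 3166 ((572.2150268554688, 289.6618347167969), (158.02992248535156, 219.7395477294922), 0.09406285732984543) [0.577 0.29  0.006]
[ 0.74914459 -0.0119557   0.13363891]
side tray 5325 ((618.7518920898438, -306.79248046875), (179.2197265625, 243.78330993652344), 0.46249234676361084) [ 0.619 -0.315  0.007]
side mat 2199 ((567.2946166992188, 286.9967041015625), (165.36016845703125, 227.79379272460938), 0.4290540814399719) [0.567 0.281 0.005]
[ 0.72683669 -0.08449323  0.14377553]
scene mould 1430 [ 0.681 -0.103  0.05 ] [0.783 0.094 0.15 ]
281 358 287 316
[ 0.75064654 -0.00759454  0.12986124]
handle px 143 314 321 266 289
[ 0.69405911 -0.00633032  0.14983067] [ 0.67290805 -0.01414051  0.12260666] [0.71290839 0.00220905 0.17913805]
side mould 1090 [ 0.68  -0.107  0.051] [0.778 0.076 0.149]
360 394 207 268
[ 0.73415133 -0.01846629  0.12074248]
handle px 228 350 370 218 238
[ 0.68498836 -0.01338315  0.14466491] [ 0.65456079 -0.0233741   0.10165402] [0.71876982 0.00781    0.18052922]
```

```bash
python3 - <<'E'
import cv2
a=cv2.imread('pics/scene0.png')[250:350,260:380]; cv2.imwrite('pics/zs.png',cv2.resize(a,None,fx=6,fy=5.5,interpolation=cv2.INTER_CUBIC))
a=cv2.imread('pics/side0.png')[200:295,330:410]; cv2.imwrite('pics/zd.png',cv2.resize(a,None,fx=6,fy=6,interpolation=cv2.INTER_CUBIC))
E
```

```text
(no output)
```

View pics/zs.png

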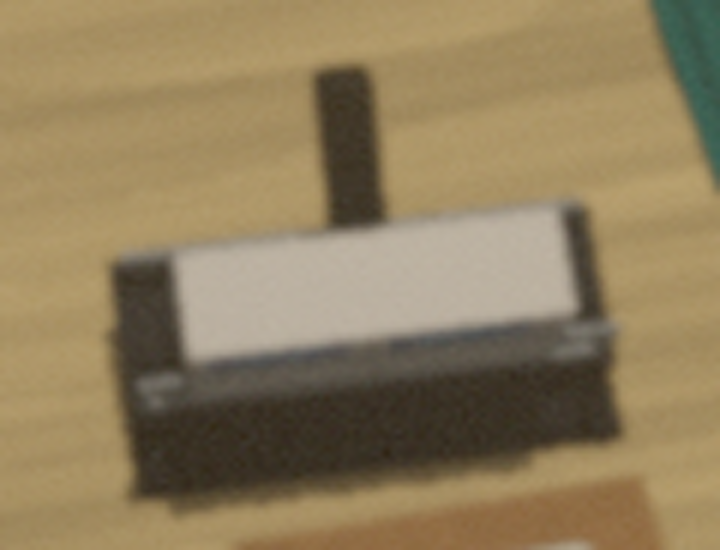

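View pics/zd.png

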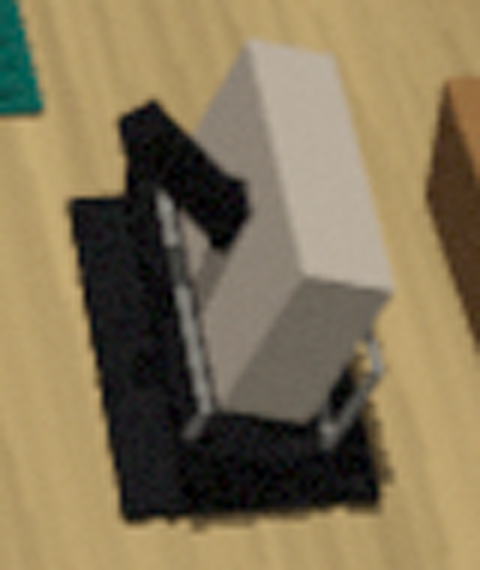

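```bash
python3 - <<'E'
from m import *
pts={'scene':[(289.7,296.4),(352.5,287.8),(356.3,307.8),(291.3,315.8)],'side':[(380.5,245.8),(372.5,207),(385,209.7),(394.7,248.3)]}
for n in pts:
    im=L(n); p=pts[n]
    A=np.array([ray(im,[q],z)[0] for q,z in zip(p,[.1448,.1448,.1284,.1284])]); print(n,A.round(4))
    for a,b in[(0,1),(3,2)]:
        d=A[b]-A[a]; print('len',np.linalg.norm(d),'yaw',np.degrees(np.arctan2(-d[0],d[1])),'mid',(A[a]+A[b])[:2]/2)
    # handle tip: 90mm along; grip
    yaw=np.radians(np.degrees(np.arctan2(-(A[1]-A[0])[0],(A[1]-A[0])[1])))
    mid=(A[0]+A[1])[:2]/2; ex=np.array([np.cos(yaw),np.sin(yaw)])
    o=mid-ex*.0182; print('rack origin',o,'grip',o-ex*.0344,'yaw',np.degrees(yaw))
    # check handle end: mould(-17-.819*90,50+51.7) 
    x=(-90.7*.94+101.7*.342)/1000; z=.045+(90.7*.342+101.7*.94)/1000
    P=np.r_[o+ex*x,z]; c=np.linalg.inv(im['T'])@np.r_[P,1]
    print('tip px',cv2.projectPoints(c[None,:3],np.zeros(3),np.zeros(3),im['K'],im['D'])[0].ravel(),P)
E
```

```text
scene [[ 0.7307 -0.0842  0.1448]
 [ 0.7375  0.0728  0.1448]
 [ 0.7859  0.0714  0.1284]
 [ 0.7758 -0.0886  0.1284]]
len 0.15711746418148945 yaw -2.4779544386342818 mid [ 0.73412333 -0.0056648 ]
len 0.1603920675399867 yaw -3.580369095527414 mid [ 0.78084394 -0.00859524]
rack origin [ 0.71594035 -0.00487792] grip [ 0.68157252 -0.00339064] yaw -2.4779544386342818
tip px [316.89191429 263.38806137] [ 0.66551095 -0.00269557  0.1716174 ]
side [[ 0.7273 -0.0885  0.1448]
 [ 0.7384  0.0678  0.1448]
 [ 0.7781  0.0674  0.1284]
 [ 0.7695 -0.0893  0.1284]]
len 0.15673457638118696 yaw -4.076626444771315 mid [ 0.7328277  -0.01036541]
len 0.15694943439145065 yaw -3.1524106370581397 mid [ 0.77380724 -0.01096785]
rack origin [ 0.71467375 -0.00907156] grip [ 0.68036078 -0.00662605] yaw -4.076626444771315
tip px [353.23350708 220.44779324] [ 0.66432486 -0.00548315  0.1716174 ]
```

Request:
jog_arm(steps=[{"dx":0.5,"dy":-0.6,"dz":0.3,"twist":0.4},{"dx":1.1,"dy":-1.4,"dz":0.6,"twist":0.8},{"dx":1.7,"dy":-2.2,"dz":0.9,"twist":1.2},{"dx":2.3,"dy":-3.0,"dz":1.0,"twist":1.6},{"dx":2.9,"dy":-3.8,"dz":1.0,"twist":1.94}], gripper=0)

```text
t: 0.78
tool_pos: [0.4164, 0.3465, 0.2911]
tool_rot: [0.088, 3.139, -0.001]
contact_force: [1.1, 0.5, -1.0]
opening: 0.0854
```

Request:
jog_arm(steps=[{"dx":0.6,"dy":-0.8},{"dx":1.2,"dy":-1.6},{"dx":1.8,"dy":-2.4},{"dx":2.4,"dy":-3.2},{"dx":3.0,"dy":-4.0}])

```text
validation failed for argument at $.st...
```

Request:
jog_arm(steps=[{"dx":0.6,"dy":-0.8},{"dx":1.0,"dy":-1.4},{"dx":1.25,"dy":-1.8},{"dx":1.25,"dy":-1.8}])

```text
validation failed for argument at $.st...
```

```bash
python3 - <<'E'
from h import *
import pickle
o=obs(); im=grab('wrist'); save(im,'pics/w1.png'); pickle.dump(im,open('wrist1.pkl','wb'))
E
```

```text
{'t': 0.775, 'q': [0.557, -0.176, 1.733, -0.001, 1.584, -0.958], 'dq': [-0.892, -0.114, 0.121, -0.004, 0.011, -1.347], 'effort': [5.012, -30.85, -38.063, 0.017, 0.174, 1.11], 'tool_pos': [0.416, 0.347, 0.291], 'tool_rot': [0.088, 3.139, -0.001], 'contact_force': [1.061, 0.521, -0.985], 'wrist_torque': [-0.029, -0.012, 0.044], 'opening': 0.085}
```

View pics/w1.png

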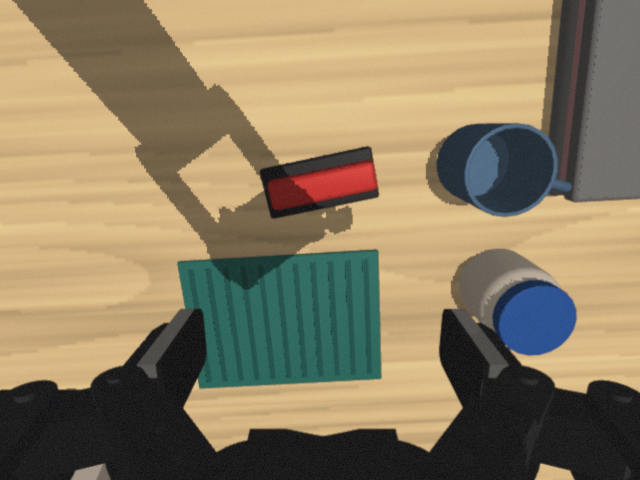

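Request:
jog_arm(steps=[{"dx":0.6,"dy":-0.8,"dz":0.0,"twist":0.0},{"dx":1.2,"dy":-1.6,"dz":0.0,"twist":0.0},{"dx":1.8,"dy":-2.4,"dz":0.0,"twist":0.0},{"dx":2.4,"dy":-3.2,"dz":0.0,"twist":0.0},{"dx":3.0,"dy":-4.0,"dz":0.0,"twist":0.0}])

```text
t: 1.45
tool_pos: [0.6008, 0.0998, 0.2902]
tool_rot: [0.097, 3.137, -0.009]
contact_force: [0.1, 0.4, 1.1]
opening: 0.0853
```

```bash
python3 - <<'E'
from m import *
im=pickle.load(open('wrist1.pkl','rb')); hsv=cv2.cvtColor(im['frame'],cv2.COLOR_RGB2HSV)
m=(hsv[...,0]>70)&(hsv[...,0]<97)&(hsv[...,1]>90)
b=blob(cv2.morphologyEx(m.astype(np.uint8),cv2.MORPH_CLOSE,np.ones((9,9))),(285,330)); print(b.sum(),rect(im,b,.006))
E
```

```text
23446 ((568.4239501953125, 290.7894592285156), (167.70855712890625, 227.03057861328125), 0.4599038362503052)
```

Request:
jog_arm(steps=[{"dx":0.6,"dy":-0.8,"dz":0.0,"twist":0.0},{"dx":1.0,"dy":-1.4,"dz":0.0,"twist":0.0},{"dx":1.3,"dy":-1.75,"dz":0.0,"twist":0.0},{"dx":1.3,"dy":-1.75,"dz":0.0,"twist":0.0}])

```text
t: 1.95
tool_pos: [0.6793, -0.0066, 0.2889]
tool_rot: [0.101, 3.139, -0.009]
contact_force: [0.0, -0.1, 0.7]
opening: 0.0854
```

```bash
python3 - <<'E'
from h import *
import pickle
o=obs(); im=grab('wrist'); save(im,'pics/w2.png'); pickle.dump(im,open('wrist2.pkl','wb'))
E
```

```text
{'t': 1.95, 'q': [-0.117, 0.151, 1.412, -0.005, 1.577, -1.624], 'dq': [0.034, -0.032, 0.025, 0.015, 0.01, 0.004], 'effort': [-1.27, -44.009, -38.424, -0.148, -0.11, -0.052], 'tool_pos': [0.679, -0.007, 0.289], 'tool_rot': [0.101, 3.139, -0.009], 'contact_force': [0.036, -0.116, 0.726], 'wrist_torque': [0.021, 0.014, -0.032], 'opening': 0.085}
```

View pics/w2.png

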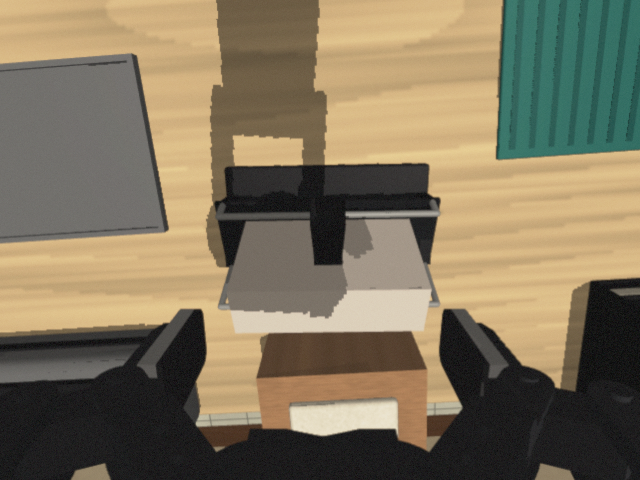

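```bash
python3 - <<'E'
from m import *
im=pickle.load(open('wrist2.pkl','rb'))
def pr(P):
    c=np.linalg.inv(im['T'])@np.r_[P,1]; return cv2.projectPoints(c[None,:3],np.zeros(3),np.zeros(3),im['K'],im['D'])[0].ravel().round(1)
A=ray(im,[(232,291),(429,289)],.1448); B=ray(im,[(236,332),(425,330)],.1284); C=ray(im,[(218,213),(439,211)],.078)
for X in (A,B,C):
    d=X[1]-X[0]; print(X.round(4).tolist(),np.linalg.norm(d),'yaw',np.degrees(np.arctan2(-d[0],d[1])),X.mean(0))
W=cloud(im); print(W[240,325],W[220,328],W[200,328])
print(pr([.6655,-.004,.1716]),pr([.681,-.005,.1486]))
# handle edges at rows
hsv=im['frame'].max(2)
for r in (225,240,255): 
    xs=np.where(hsv[r,290:360]<60)[0]+290; print(r,xs.min(),xs.max())
E
```

```text
[[0.7283, -0.0817, 0.1448], [0.736, 0.0716, 0.1448]] 0.15346141482207293 yaw -2.8787384138263423 [ 0.73214104 -0.00506654  0.1448    ]
[[0.773, -0.0877, 0.1284], [0.7808, 0.0728, 0.1284]] 0.16073972903460762 yaw -2.788665354627098 [ 0.77686819 -0.00744609  0.1284    ]
[[0.6792, -0.1032, 0.078], [0.6899, 0.0967, 0.078]] 0.20022487042453407 yaw -3.0518290166678823 [ 0.68456799 -0.00326432  0.078     ]
[ 0.68720616 -0.00640195  0.15929569] [ 0.66871356 -0.00328679  0.17636842] [ 0.65718733 -0.00252409  0.16686704]
[326.6 213.7] [326.4 227.7]
225 310 344
240 312 343
255 314 341
```

Request:
jog_arm(steps=[{"dx":0.0,"dy":0.05,"dz":-0.8,"twist":0.08},{"dx":0.0,"dy":0.05,"dz":-1.6,"twist":0.08},{"dx":0.0,"dy":0.05,"dz":-2.2,"twist":0.08},{"dx":0.0,"dy":0.05,"dz":-2.55,"twist":0.08},{"dx":0.0,"dy":0.05,"dz":-2.65,"twist":0.08}])

```text
t: 2.62
tool_pos: [0.6779, -0.0016, 0.129]
tool_rot: [-0.076, -3.14, 0.007]
contact_force: [0.6, -0.2, 0.6]
opening: 0.0855
```

Request:
jog_arm(steps=[{"dx":0.0,"dy":0.0,"dz":0.0,"twist":0.0},{"dx":0.0,"dy":0.0,"dz":0.0,"twist":0.0},{"dx":0.0,"dy":0.0,"dz":0.0,"twist":0.0},{"dx":0.0,"dy":0.0,"dz":0.0,"twist":0.0},{"dx":0.0,"dy":0.0,"dz":0.0,"twist":0.0}], gripper=255, newtons=100)

```text
t: 3.25
tool_pos: [0.6786, -0.0023, 0.1307]
tool_rot: [0.076, 3.139, -0.009]
contact_force: [-1.3, -3.6, 6.3]
opening: 0.0229
```

```bash
python3 - <<'E'
from h import *
o=obs(); im=grab('side'); cv2.imwrite('pics/s3.png',cv2.resize(im['frame'][150:350,260:500,::-1],None,fx=3,fy=3))
E
```

```text
{'t': 3.25, 'q': [-0.111, 0.251, 1.565, -0.006, 1.324, -1.632], 'dq': [-0.0, -0.002, 0.0, 0.002, 0.0, 0.001], 'effort': [2.217, -42.506, -32.664, 0.62, -0.334, -0.046], 'tool_pos': [0.679, -0.002, 0.131], 'tool_rot': [0.076, 3.139, -0.009], 'contact_force': [-1.329, -3.584, 6.339], 'wrist_torque': [-0.287, 0.255, -0.065], 'opening': 0.023}
```

View pics/s3.png

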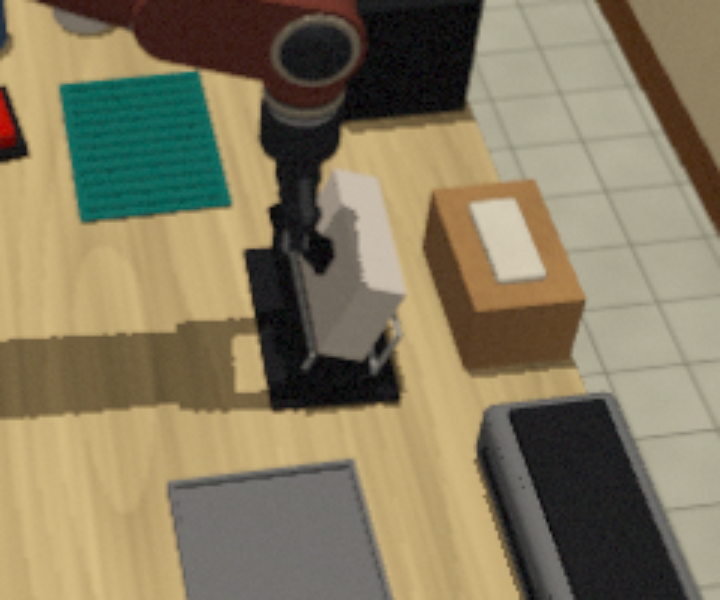

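Request:
jog_arm(steps=[{"dx":0.0,"dy":0.0,"dz":0.2,"twist":0.0},{"dx":0.0,"dy":0.0,"dz":0.5,"twist":0.0},{"dx":0.0,"dy":0.0,"dz":0.9,"twist":0.0},{"dx":0.0,"dy":0.0,"dz":1.3,"twist":0.0},{"dx":0.0,"dy":0.0,"dz":1.6,"twist":0.0}])

```text
t: 3.92
tool_pos: [0.6788, -0.0021, 0.2284]
tool_rot: [0.076, 3.138, -0.009]
contact_force: [-0.7, -0.9, -4.8]
opening: 0.0224
```

```bash
python3 - <<'E'
from h import *
o=obs(); im=grab('side'); cv2.imwrite('pics/s4.png',cv2.resize(im['frame'][150:350,260:500,::-1],None,fx=3,fy=3))
E
```

```text
{'t': 3.925, 'q': [-0.11, 0.177, 1.483, -0.005, 1.478, -1.632], 'dq': [-0.002, -0.08, -0.134, 0.001, 0.228, -0.0], 'effort': [0.011, -47.31, -39.195, -0.009, -0.361, 0.002], 'tool_pos': [0.679, -0.002, 0.228], 'tool_rot': [0.076, 3.138, -0.009], 'contact_force': [-0.674, -0.94, -4.754], 'wrist_torque': [0.044, 0.26, 0.043], 'opening': 0.022}
```

View pics/s4.png

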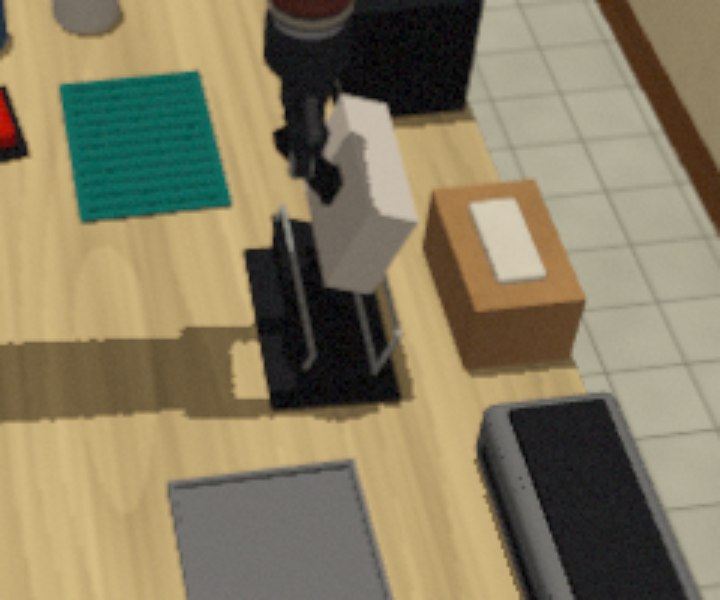

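Request:
jog_arm(steps=[{"dx":-0.4,"dy":0.0,"dz":0.0,"twist":0.0},{"dx":-0.9,"dy":0.0,"dz":0.0,"twist":0.05},{"dx":-1.5,"dy":0.0,"dz":0.0,"twist":0.1},{"dx":-2.1,"dy":0.0,"dz":0.0,"twist":0.2},{"dx":-2.5,"dy":-0.1,"dz":0.0,"twist":0.3}])

```text
t: 4.6
tool_pos: [0.5281, -0.0078, 0.2308]
tool_rot: [-0.009, 3.136, -0.009]
contact_force: [0.5, -0.3, -3.5]
opening: 0.0229
```

Request:
jog_arm(steps=[{"dx":-0.1,"dy":-0.4,"dz":0.0,"twist":0.0},{"dx":0.0,"dy":-1.0,"dz":0.0,"twist":0.0},{"dx":0.0,"dy":-1.7,"dz":0.0,"twist":0.0},{"dx":0.2,"dy":-2.4,"dz":0.0,"twist":0.0},{"dx":0.3,"dy":-3.1,"dz":0.0,"twist":0.0}])

```text
t: 5.22
tool_pos: [0.5461, -0.195, 0.2304]
tool_rot: [-0.009, 3.136, -0.008]
contact_force: [0.2, -0.1, -4.0]
opening: 0.0228
```

Request:
jog_arm(steps=[{"dx":0.2,"dy":-0.6,"dz":-0.1,"twist":0.0},{"dx":0.4,"dy":-1.2,"dz":-0.4,"twist":0.0},{"dx":0.5,"dy":-1.6,"dz":-0.8,"twist":0.0},{"dx":0.55,"dy":-1.83,"dz":-1.15,"twist":0.0},{"dx":0.55,"dy":-1.83,"dz":-1.3,"twist":0.0}])

```text
t: 5.85
tool_pos: [0.578, -0.3044, 0.1498]
tool_rot: [-0.008, 3.14, -0.004]
contact_force: [0.1, 0.3, -4.2]
opening: 0.0229
```

```bash
python3 - <<'E'
from h import *
o=obs(); im=grab('side'); cv2.imwrite('pics/s5.png',cv2.resize(im['frame'][200:400,260:500,::-1],None,fx=3,fy=3))
im=grab('scene'); cv2.imwrite('pics/c5.png',cv2.resize(im['frame'][200:400,130:370,::-1],None,fx=3,fy=3))
E
```

```text
{'t': 5.85, 'q': [-0.598, 0.176, 1.618, -0.001, 1.344, -2.173], 'dq': [0.021, 0.03, 0.051, 0.009, -0.108, 0.001], 'effort': [-0.918, -46.052, -38.811, -0.002, -0.284, -0.017], 'tool_pos': [0.578, -0.304, 0.15], 'tool_rot': [-0.008, 3.14, -0.004], 'contact_force': [0.138, 0.294, -4.171], 'wrist_torque': [0.017, 0.28, 0.0], 'opening': 0.023}
```

View pics/s5.png

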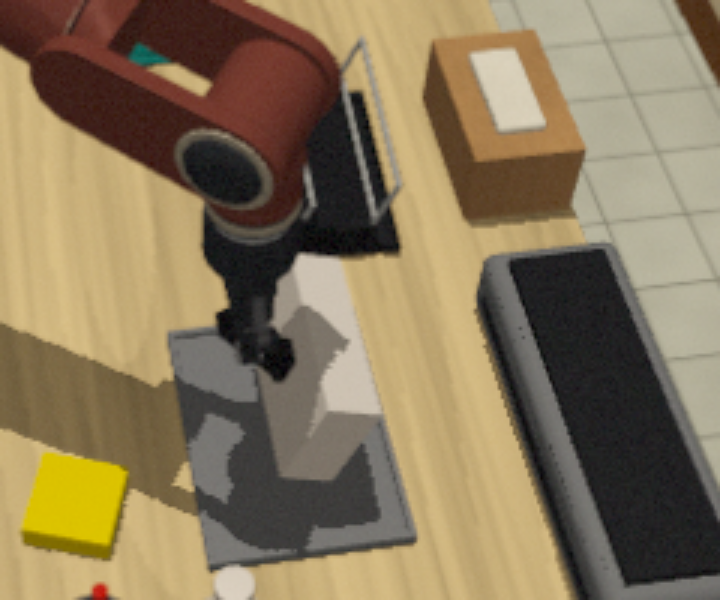

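View pics/c5.png

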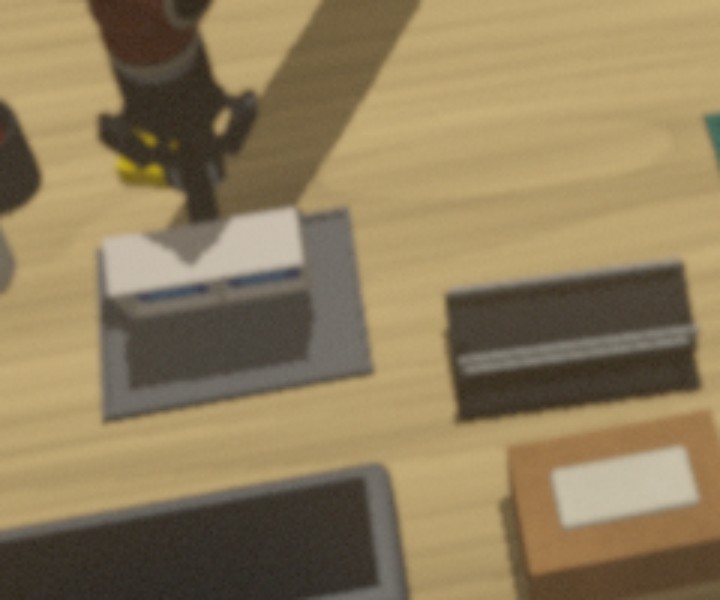

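Request:
jog_arm(steps=[{"dx":0.0,"dy":0.0,"dz":0.0,"twist":0.0},{"dx":0.0,"dy":0.0,"dz":0.0,"twist":0.0},{"dx":0.0,"dy":0.0,"dz":0.0,"twist":0.0}], gripper=255, newtons=25)

```text
t: 6.32
tool_pos: [0.5786, -0.3032, 0.1516]
tool_rot: [-0.01, 3.138, -0.006]
contact_force: [0.2, 0.7, -3.7]
opening: 0.0228
```

```bash
python3 - <<'E'
from h import *
o=obs(); im=grab('side'); cv2.imwrite('pics/s6.png',cv2.resize(im['frame'][200:400,260:500,::-1],None,fx=3,fy=3))
E
```

```text
{'t': 6.325, 'q': [-0.596, 0.173, 1.618, -0.001, 1.345, -2.173], 'dq': [-0.003, 0.002, 0.004, -0.005, -0.001, -0.001], 'effort': [0.057, -45.934, -38.018, 0.122, -0.196, -0.0], 'tool_pos': [0.579, -0.303, 0.152], 'tool_rot': [-0.01, 3.138, -0.006], 'contact_force': [0.247, 0.749, -3.692], 'wrist_torque': [-0.013, 0.276, -0.025], 'opening': 0.023}
```

View pics/s6.png

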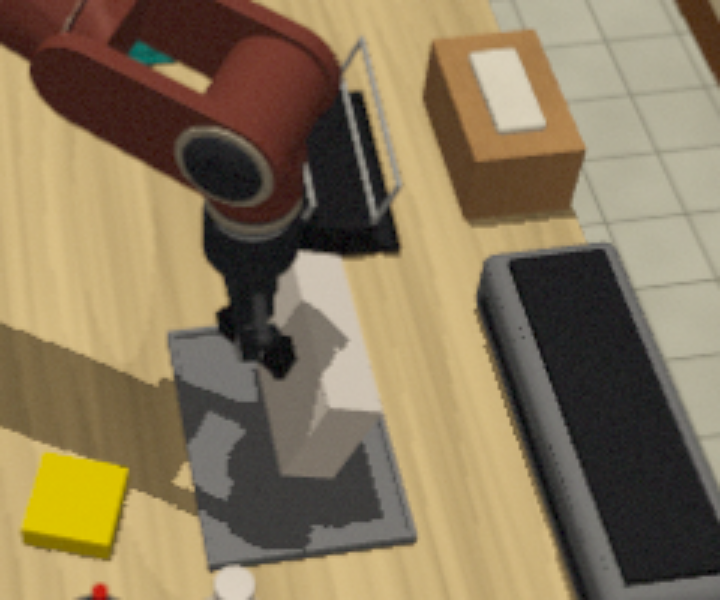

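Request:
jog_arm(steps=[{"dx":0.3,"dy":0.0,"dz":-0.3,"twist":0.0},{"dx":0.6,"dy":0.0,"dz":-0.6,"twist":0.0},{"dx":0.7,"dy":0.0,"dz":-0.7,"twist":0.0},{"dx":0.75,"dy":0.0,"dz":-0.77,"twist":0.0},{"dx":0.75,"dy":0.0,"dz":-0.82,"twist":0.0}], gripper=255, newtons=20)

```text
t: 7.0
tool_pos: [0.6237, -0.3035, 0.1028]
tool_rot: [-0.01, 3.137, -0.006]
contact_force: [1.8, -0.6, -5.0]
opening: 0.0228
```

```bash
python3 - <<'E'
from h import *
o=obs(); im=grab('side'); cv2.imwrite('pics/s7.png',cv2.resize(im['frame'][200:400,260:500,::-1],None,fx=3,fy=3))
E
```

```text
{'t': 7.0, 'q': [-0.56, 0.308, 1.546, -0.001, 1.282, -2.137], 'dq': [-0.004, 0.015, 0.018, -0.002, -0.036, -0.001], 'effort': [0.152, -50.601, -37.026, 0.131, -0.197, 0.005], 'tool_pos': [0.624, -0.304, 0.103], 'tool_rot': [-0.01, 3.137, -0.006], 'contact_force': [1.805, -0.582, -4.961], 'wrist_torque': [0.019, 0.258, -0.038], 'opening': 0.023}
```

View pics/s7.png

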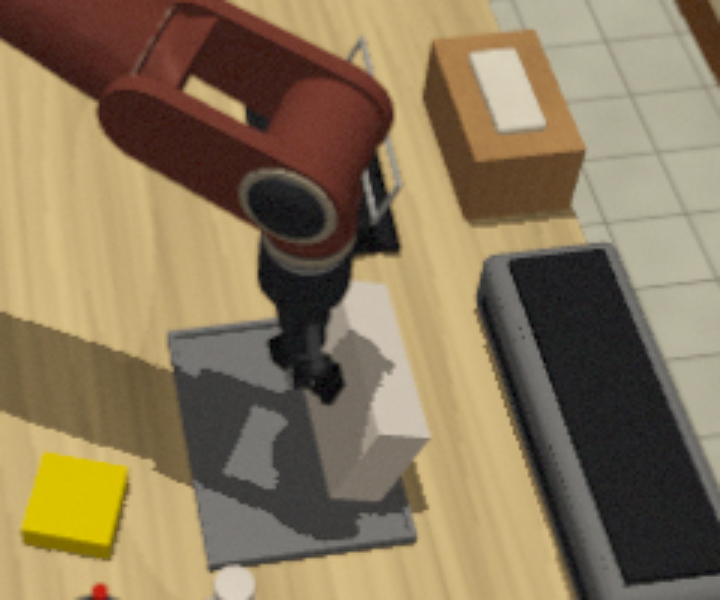

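Request:
jog_arm(steps=[{"dx":0.2,"dy":0.0,"dz":0.0,"twist":0.0},{"dx":0.35,"dy":0.0,"dz":0.02,"twist":0.0},{"dx":0.5,"dy":0.0,"dz":0.08,"twist":0.0},{"dx":0.65,"dy":0.0,"dz":0.14,"twist":0.0},{"dx":0.8,"dy":0.0,"dz":0.2,"twist":0.0}])

```text
t: 7.68
tool_pos: [0.6703, -0.3039, 0.1149]
tool_rot: [0.01, -3.14, 0.006]
contact_force: [-5.9, -0.8, -3.4]
opening: 0.0227
```

```bash
python3 - <<'E'
from h import *
o=obs(); im=grab('side'); cv2.imwrite('pics/s8.png',cv2.resize(im['frame'][200:400,260:500,::-1],None,fx=3,fy=3))
E
```

```text
{'t': 7.675, 'q': [-0.525, 0.391, 1.42, -0.004, 1.33, -2.101], 'dq': [0.05, 0.125, -0.195, -0.016, 0.098, 0.051], 'effort': [1.903, -55.625, -39.501, 1.294, -1.915, -0.061], 'tool_pos': [0.67, -0.304, 0.115], 'tool_rot': [0.01, -3.14, 0.006], 'contact_force': [-5.863, -0.832, -3.412], 'wrist_torque': [-0.236, 1.942, -0.1], 'opening': 0.023}
```

View pics/s8.png

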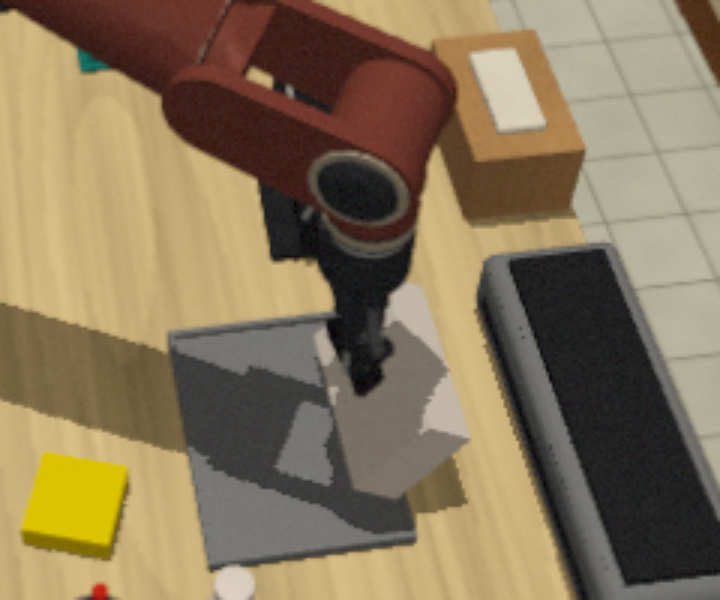

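Request:
jog_arm(steps=[{"dx":0.25,"dy":0.0,"dz":0.06,"twist":0.0},{"dx":0.5,"dy":0.0,"dz":0.08,"twist":0.0},{"dx":0.75,"dy":0.0,"dz":0.08,"twist":0.0},{"dx":0.95,"dy":0.0,"dz":0.06,"twist":0.0},{"dx":1.08,"dy":0.0,"dz":0.03,"twist":0.0}])

```text
t: 8.35
tool_pos: [0.7354, -0.3038, 0.117]
tool_rot: [0.011, -3.138, 0.006]
contact_force: [-6.2, 1.0, -0.0]
opening: 0.0226
```

```bash
python3 - <<'E'
from h import *
o=obs(); im=grab('side'); cv2.imwrite('pics/s9.png',cv2.resize(im['frame'][200:400,260:500,::-1],None,fx=3,fy=3))
E
```

```text
{'t': 8.35, 'q': [-0.483, 0.522, 1.242, -0.005, 1.379, -2.06], 'dq': [0.035, 0.136, -0.164, -0.006, 0.042, 0.037], 'effort': [1.162, -60.306, -38.654, 0.816, -1.877, -0.061], 'tool_pos': [0.735, -0.304, 0.117], 'tool_rot': [0.011, -3.138, 0.006], 'contact_force': [-6.232, 0.958, -0.043], 'wrist_torque': [0.063, 1.994, -0.044], 'opening': 0.023}
```

View pics/s9.png

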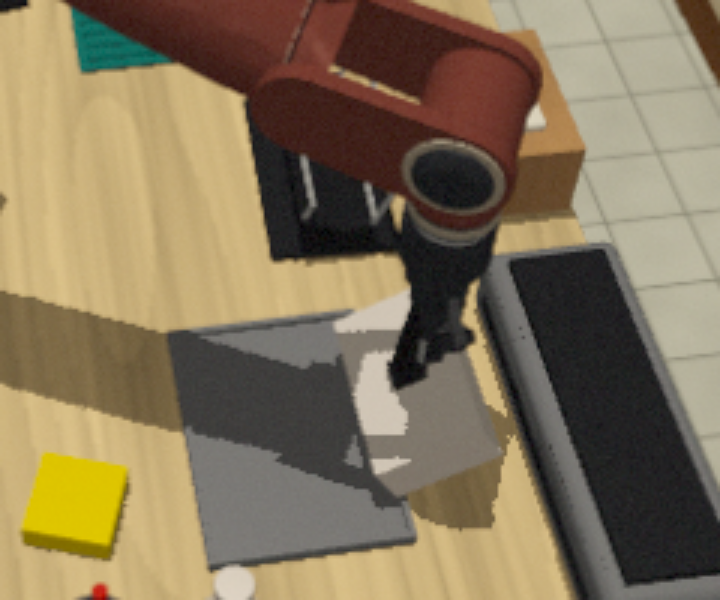

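Request:
jog_arm(steps=[{"dx":-0.05,"dy":0.0,"dz":0.15,"twist":0.0},{"dx":-0.4,"dy":0.0,"dz":0.35,"twist":0.0},{"dx":-1.0,"dy":0.0,"dz":0.4,"twist":0.0},{"dx":-1.7,"dy":0.0,"dz":0.4,"twist":0.0},{"dx":-2.2,"dy":0.0,"dz":0.3,"twist":0.0}], gripper=255, newtons=60)

```text
t: 9.02
tool_pos: [0.6036, -0.3042, 0.1369]
tool_rot: [-0.011, 3.141, -0.009]
contact_force: [0.5, -0.3, -3.7]
opening: 0.0229
```

```bash
python3 - <<'E'
from h import *
o=obs(); im=grab('side'); cv2.imwrite('pics/s10.png',cv2.resize(im['frame'][200:400,260:500,::-1],None,fx=3,fy=3))
im=grab('scene'); cv2.imwrite('pics/c10.png',cv2.resize(im['frame'][200:400,130:370,::-1],None,fx=3,fy=3))
E
```

```text
{'t': 9.025, 'q': [-0.575, 0.238, 1.569, -0.005, 1.331, -2.151], 'dq': [-0.188, -0.42, 0.596, 0.004, -0.179, -0.18], 'effort': [1.309, -46.453, -38.736, -0.025, 0.257, 0.143], 'tool_pos': [0.604, -0.304, 0.137], 'tool_rot': [-0.011, 3.141, -0.009], 'contact_force': [0.523, -0.308, -3.656], 'wrist_torque': [-0.004, -0.021, 0.015], 'opening': 0.023}
```

View pics/s10.png

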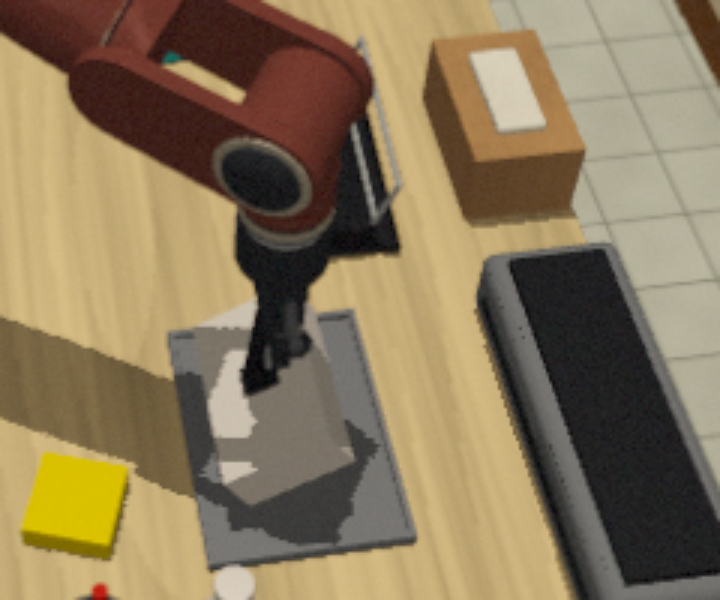

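View pics/c10.png

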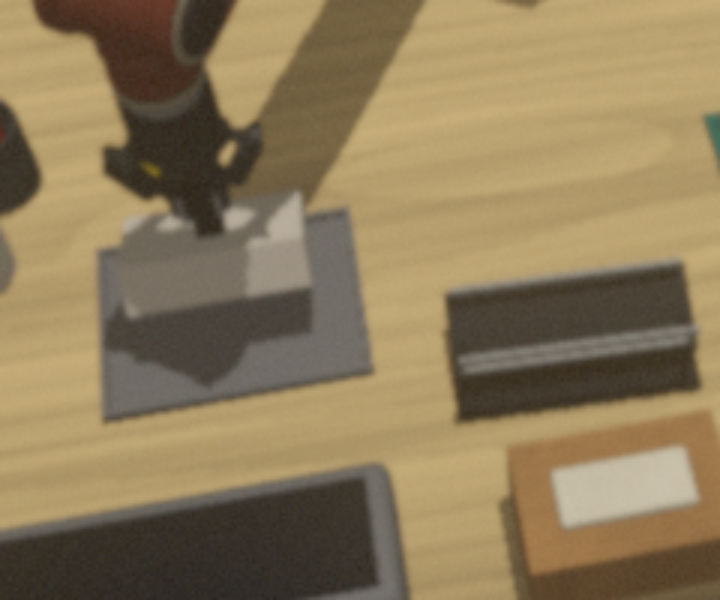

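Request:
jog_arm(steps=[{"dx":0.0,"dy":0.0,"dz":-0.2,"twist":0.0},{"dx":0.0,"dy":0.0,"dz":-0.36,"twist":0.0},{"dx":0.2,"dy":0.0,"dz":-0.44,"twist":0.0},{"dx":0.36,"dy":0.0,"dz":-0.5,"twist":0.0},{"dx":0.5,"dy":0.0,"dz":-0.57,"twist":0.0}], gripper=255, newtons=20)

```text
t: 9.75
tool_pos: [0.6326, -0.304, 0.1016]
tool_rot: [0.009, -3.138, 0.007]
contact_force: [-2.6, -0.4, 5.9]
opening: 0.0231
```

```bash
python3 - <<'E'
from h import *
o=obs(); im=grab('side'); cv2.imwrite('pics/s11.png',cv2.resize(im['frame'][200:400,260:500,::-1],None,fx=3,fy=3))
E
```

```text
{'t': 9.75, 'q': [-0.552, 0.331, 1.519, -0.006, 1.292, -2.126], 'dq': [0.05, 0.158, -0.138, 0.004, -0.034, 0.051], 'effort': [0.733, -48.022, -32.855, 0.403, -0.989, -0.098], 'tool_pos': [0.633, -0.304, 0.102], 'tool_rot': [0.009, -3.138, 0.007], 'contact_force': [-2.626, -0.388, 5.947], 'wrist_torque': [0.163, 1.223, -0.04], 'opening': 0.023}
```

View pics/s11.png

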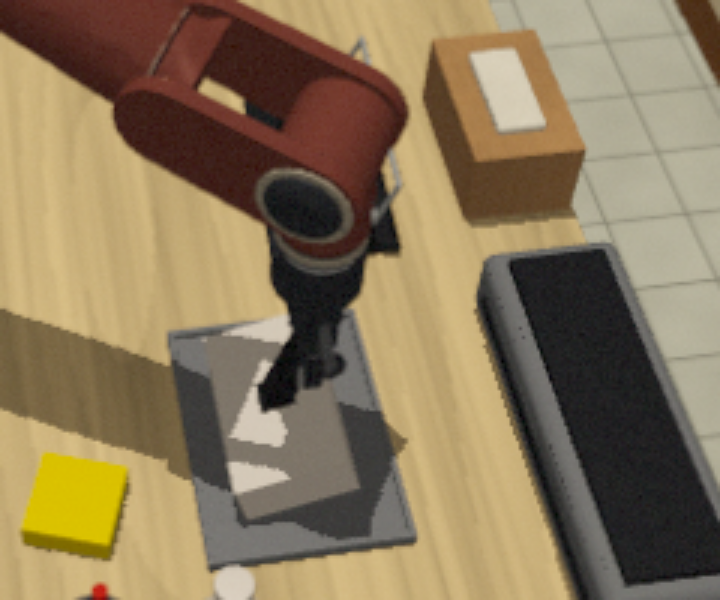

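Request:
jog_arm(steps=[{"dx":0.12,"dy":0.0,"dz":-0.06,"twist":0.0},{"dx":0.24,"dy":0.0,"dz":-0.13,"twist":0.0},{"dx":0.35,"dy":0.0,"dz":-0.21,"twist":0.0},{"dx":0.43,"dy":0.0,"dz":-0.28,"twist":0.0},{"dx":0.45,"dy":0.0,"dz":-0.32,"twist":0.0}])

```text
t: 10.42
tool_pos: [0.6617, -0.3043, 0.0834]
tool_rot: [0.01, -3.14, 0.009]
contact_force: [-2.9, 0.6, 11.8]
opening: 0.0227
```

```bash
python3 - <<'E'
from h import *
o=obs(); im=grab('side'); cv2.imwrite('pics/s12.png',cv2.resize(im['frame'][200:400,260:500,::-1],None,fx=3,fy=3))
E
```

```text
{'t': 10.425, 'q': [-0.531, 0.404, 1.458, -0.006, 1.278, -2.107], 'dq': [0.005, 0.024, -0.021, -0.005, 0.002, 0.006], 'effort': [-0.017, -45.119, -30.541, 0.507, -1.939, 0.065], 'tool_pos': [0.662, -0.304, 0.083], 'tool_rot': [0.01, -3.14, 0.009], 'contact_force': [-2.865, 0.573, 11.83], 'wrist_torque': [0.437, 1.674, 0.08], 'opening': 0.023}
```

View pics/s12.png

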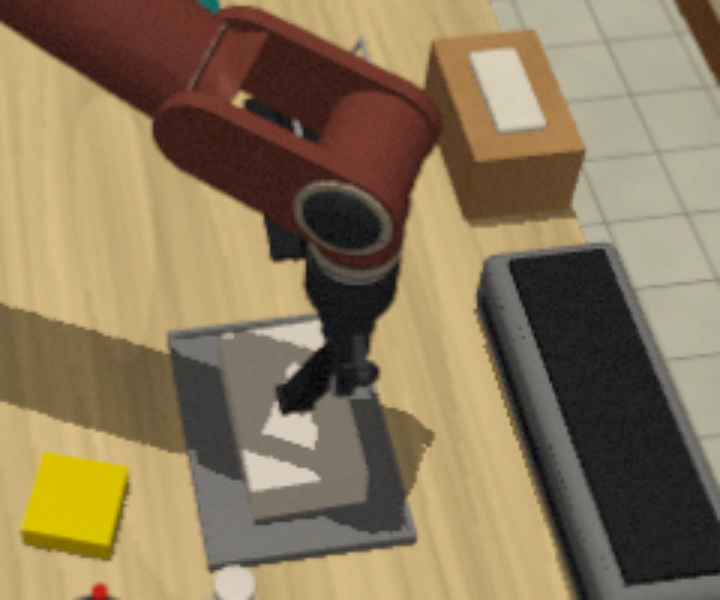

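```bash
cat > flat.py <<'E'
from m import *
def flat(im,xc,yc,zt):
    W=cloud(im); m=(abs(W[...,0]-xc)<.065)&(abs(W[...,1]-yc)<.095)&(abs(W[...,2]-zt)<.025)
    hsv=cv2.cvtColor(im['frame'],cv2.COLOR_RGB2HSV); m&=(hsv[...,2]>75)
    P=W[m]; 
    for _ in range(4):
        A=np.c_[P[:,:2]-[xc,yc],np.ones(len(P))]; s,*_=np.linalg.lstsq(A,P[:,2],rcond=None); r=abs(A@s-P[:,2]); P=P[r<max(.004,1.5*np.median(r))]
    print(len(P),'tilt x,y deg',np.degrees(np.arctan(s[:2])).round(2),'z',s[2].round(4),'rng',P.min(0).round(3),P.max(0).round(3))
E
python3 - <<'E'
from flat import *
for n in('side','scene','wrist'):
    im=grab(n); flat(im,.621,-.305,.054)
    save(im,f'pics/{n}13.png')
E
```

```text
1238 tilt x,y deg [2.98 0.67] z 0.0555 rng [ 0.571 -0.387  0.049] [ 0.672 -0.224  0.062]
697 tilt x,y deg [ 0.07 -0.32] z 0.0572 rng [ 0.576 -0.384  0.053] [ 0.675 -0.225  0.061]
76428 tilt x,y deg [ 2.74 -0.04] z 0.0566 rng [ 0.572 -0.386  0.052] [ 0.673 -0.224  0.061]
```

View pics/wrist13.png

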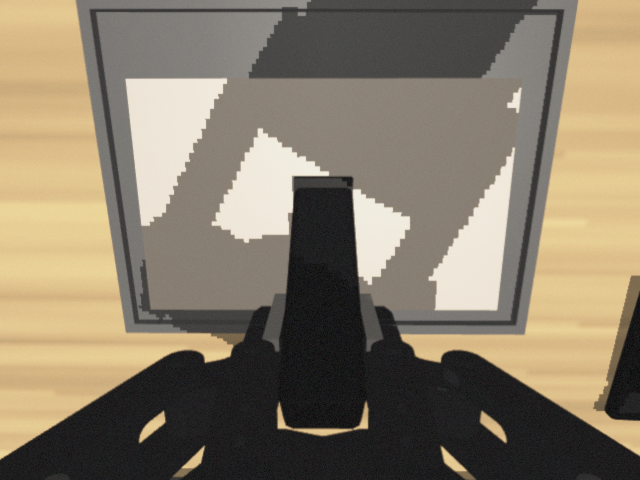

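Request:
jog_arm(steps=[{"dx":0.03,"dy":0.0,"dz":-0.05,"twist":0.0},{"dx":0.06,"dy":0.0,"dz":-0.1,"twist":0.0},{"dx":0.08,"dy":0.0,"dz":-0.14,"twist":0.0},{"dx":0.08,"dy":0.0,"dz":-0.16,"twist":0.0}])

```text
t: 11.12
tool_pos: [0.6666, -0.3043, 0.0792]
tool_rot: [0.01, -3.139, 0.008]
contact_force: [-15.1, 5.3, 26.1]
opening: 0.0227
```

```bash
python3 - <<'E'
from flat import *
obs()
for n in('side','wrist'):
    im=grab(n); flat(im,.621,-.305,.054)
E
```

```text
{'t': 11.125, 'q': [-0.527, 0.419, 1.447, -0.006, 1.276, -2.103], 'dq': [0.002, 0.0, -0.001, 0.002, -0.005, -0.001], 'effort': [0.506, -36.314, -29.045, 0.604, -5.04, -0.188], 'tool_pos': [0.667, -0.304, 0.079], 'tool_rot': [0.01, -3.139, 0.008], 'contact_force': [-15.139, 5.343, 26.121], 'wrist_torque': [1.287, 3.215, -0.22], 'opening': 0.023}
1271 tilt x,y deg [0.52 0.59] z 0.0535 rng [ 0.574 -0.387  0.049] [ 0.675 -0.225  0.058]
79443 tilt x,y deg [-0.19 -0.04] z 0.0545 rng [ 0.574 -0.386  0.052] [ 0.676 -0.224  0.058]
```

Request:
jog_arm(steps=[{"dx":0.0,"dy":0.0,"dz":0.0,"twist":0.0},{"dx":0.0,"dy":0.0,"dz":0.04,"twist":0.0},{"dx":-0.03,"dy":0.0,"dz":0.2,"twist":0.0},{"dx":-0.05,"dy":0.0,"dz":0.6,"twist":0.0},{"dx":-0.05,"dy":0.0,"dz":0.8,"twist":0.0}], gripper=255, newtons=120)

```text
t: 11.85
tool_pos: [0.6648, -0.305, 0.1303]
tool_rot: [-0.01, 3.14, -0.011]
contact_force: [0.1, -1.2, -3.6]
opening: 0.0223
```

Request:
jog_arm(steps=[{"dx":0.0,"dy":0.0,"dz":0.0,"twist":0.0}])

```text
t: 11.98
tool_pos: [0.6661, -0.3056, 0.1331]
tool_rot: [-0.01, 3.136, -0.015]
contact_force: [-0.5, -0.3, -4.0]
opening: 0.0226
```

```bash
python3 - <<'E'
from flat import *
o=obs()
im=grab('wrist'); flat(im,.622,-.305,.1); im=grab('side'); flat(im,.622,-.305,.1)
cv2.imwrite('pics/s14.png',cv2.resize(im['frame'][200:400,260:500,::-1],None,fx=3,fy=3))
E
```

```text
{'t': 11.975, 'q': [-0.529, 0.363, 1.424, -0.006, 1.346, -2.105], 'dq': [-0.002, -0.0, 0.007, 0.003, 0.0, -0.001], 'effort': [0.02, -54.005, -37.695, -0.105, 0.185, -0.001], 'tool_pos': [0.666, -0.306, 0.133], 'tool_rot': [-0.01, 3.136, -0.015], 'contact_force': [-0.477, -0.338, -4.003], 'wrist_torque': [-0.004, -0.119, 0.002], 'opening': 0.023}
78493 tilt x,y deg [ 1.19 -0.39] z 0.1072 rng [ 0.575 -0.388  0.104] [ 0.677 -0.226  0.111]
1314 tilt x,y deg [1.65 0.5 ] z 0.1055 rng [ 0.574 -0.389  0.101] [ 0.675 -0.226  0.111]
```

View pics/s14.png

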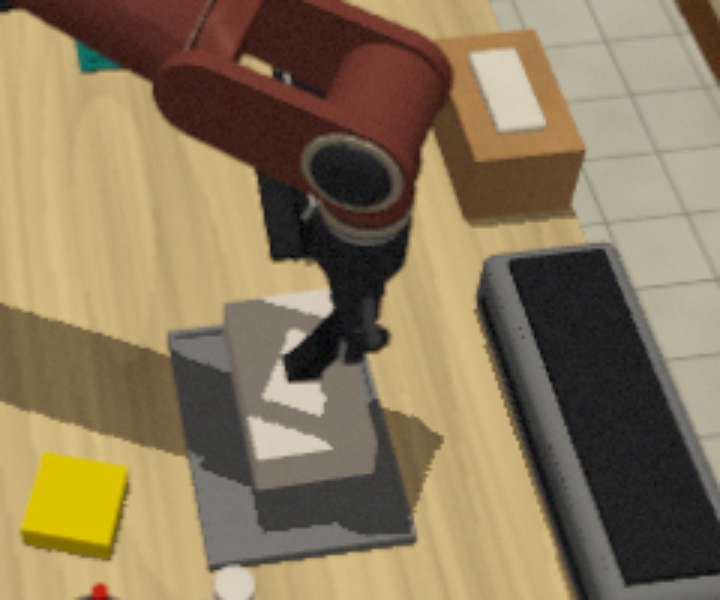

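Request:
jog_arm(steps=[{"dx":0.0,"dy":0.0,"dz":-0.4,"twist":0.0},{"dx":0.0,"dy":0.0,"dz":-0.98,"twist":0.0},{"dx":0.0,"dy":0.0,"dz":-0.88,"twist":0.0}])

```text
t: 12.45
tool_pos: [0.6655, -0.305, 0.0774]
tool_rot: [-0.01, 3.139, -0.012]
contact_force: [-0.2, -0.1, -2.4]
opening: 0.0226
```

```bash
python3 - <<'E'
from flat import *
o=obs()
im=grab('wrist'); flat(im,.622,-.305,.054)
E
```

```text
{'t': 12.45, 'q': [-0.529, 0.416, 1.454, -0.005, 1.265, -2.105], 'dq': [-0.004, -0.044, 0.007, -0.014, 0.082, -0.0], 'effort': [0.164, -54.639, -36.531, 0.01, -0.011, 0.015], 'tool_pos': [0.666, -0.305, 0.077], 'tool_rot': [-0.01, 3.139, -0.012], 'contact_force': [-0.175, -0.12, -2.37], 'wrist_torque': [0.027, -0.137, 0.026], 'opening': 0.023}
85456 tilt x,y deg [-1.07 -0.57] z 0.058 rng [ 0.572 -0.387  0.055] [ 0.673 -0.225  0.062]
```

Request:
jog_arm(steps=[{"dx":0.0,"dy":0.0,"dz":0.1,"twist":0.0},{"dx":0.0,"dy":0.0,"dz":0.15,"twist":0.0},{"dx":0.0,"dy":0.0,"dz":0.15,"twist":0.0}])

```text
t: 12.88
tool_pos: [0.6651, -0.3051, 0.0866]
tool_rot: [-0.01, 3.14, -0.012]
contact_force: [0.4, 0.7, -1.7]
opening: 0.0226
```

```bash
python3 - <<'E'
from flat import *
o=obs()
im=grab('wrist'); flat(im,.622,-.305,.067);save(im,'pics/w15.png')
im=grab('side'); cv2.imwrite('pics/s15.png',cv2.resize(im['frame'][250:400,300:440,::-1],None,fx=4,fy=4))
E
```

```text
{'t': 12.875, 'q': [-0.529, 0.406, 1.451, -0.006, 1.279, -2.105], 'dq': [-0.001, -0.0, 0.003, 0.001, -0.002, 0.001], 'effort': [0.023, -53.54, -35.754, -0.074, 0.09, -0.001], 'tool_pos': [0.665, -0.305, 0.087], 'tool_rot': [-0.01, 3.14, -0.012], 'contact_force': [0.428, 0.736, -1.749], 'wrist_torque': [0.069, -0.078, -0.067], 'opening': 0.023}
85435 tilt x,y deg [-1.12 -0.59] z 0.0672 rng [ 0.571 -0.387  0.064] [ 0.673 -0.225  0.071]
```

View pics/s15.png

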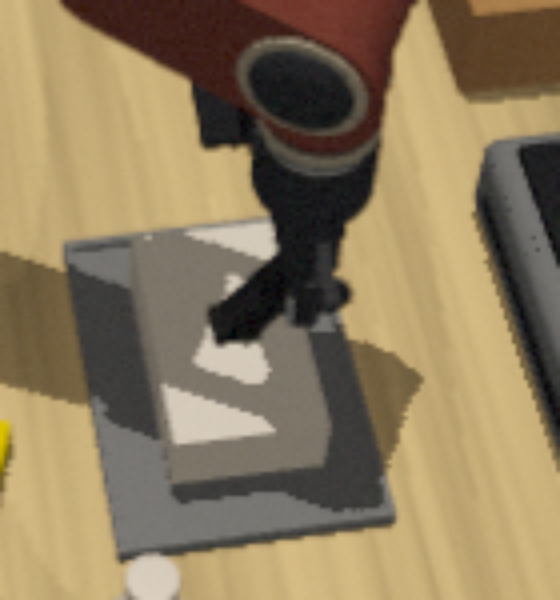

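```bash
python3 - <<'E'
from h import *
F=[]
for i in range(10):
    ctrl.get_image('side' if i%2 else 'scene'); o=ctrl.get_obs(); F.append(np.r_[o['contact_force'],o['wrist_torque']])
F=np.array(F); print(F.mean(0).round(2),F.std(0).round(2),o['t'])
E
```

```text
[ 0.03  0.2  -2.56  0.01 -0.11  0.01] [0.55 0.4  0.41 0.04 0.01 0.03] 13.475
```

Request:
jog_arm(steps=[{"dx":0.0,"dy":0.0,"dz":0.15,"twist":0.0},{"dx":0.0,"dy":0.0,"dz":0.35,"twist":0.0},{"dx":0.0,"dy":0.0,"dz":0.6,"twist":0.0},{"dx":0.0,"dy":0.0,"dz":0.9,"twist":0.0},{"dx":0.0,"dy":0.0,"dz":1.2,"twist":0.0}])

```text
t: 14.1
tool_pos: [0.6656, -0.3052, 0.1608]
tool_rot: [-0.01, 3.138, -0.013]
contact_force: [-0.2, 0.1, -2.4]
opening: 0.0227
```

```bash
python3 - <<'E'
from h import *
obs()
im=grab('side'); cv2.imwrite('pics/s16.png',cv2.resize(im['frame'][250:400,300:440,::-1],None,fx=4,fy=4))
im=grab('scene'); cv2.imwrite('pics/c16.png',cv2.resize(im['frame'][200:400,130:370,::-1],None,fx=3,fy=3))
E
```

```text
{'t': 14.1, 'q': [-0.529, 0.34, 1.404, -0.006, 1.39, -2.105], 'dq': [-0.001, -0.113, -0.104, 0.0, 0.218, -0.001], 'effort': [0.019, -51.856, -37.053, -0.075, -0.094, 0.0], 'tool_pos': [0.666, -0.305, 0.161], 'tool_rot': [-0.01, 3.138, -0.013], 'contact_force': [-0.197, 0.134, -2.432], 'wrist_torque': [-0.034, -0.106, 0.01], 'opening': 0.023}
```

View pics/s16.png

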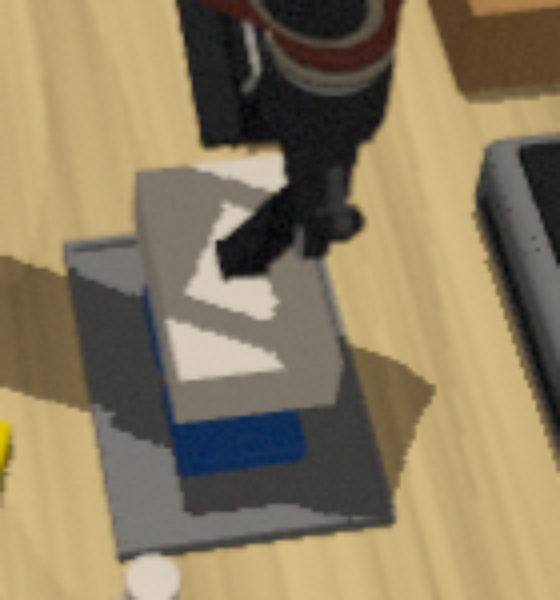

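View pics/c16.png

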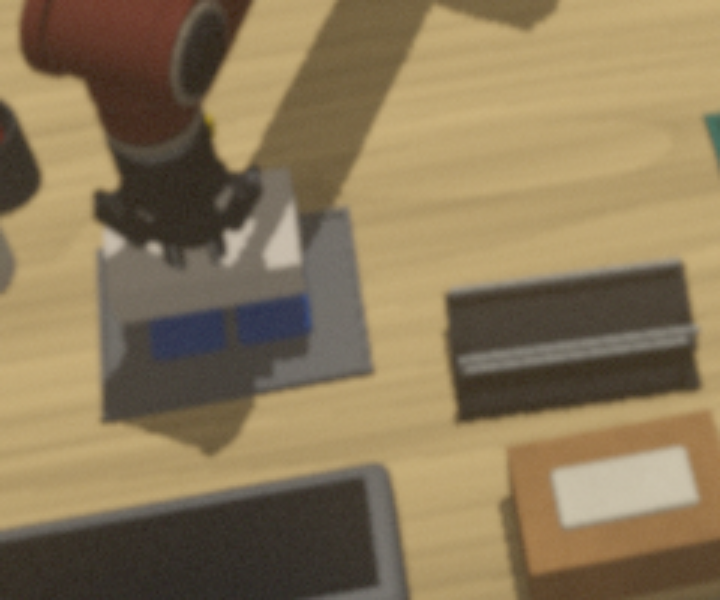

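Request:
jog_arm(steps=[{"dx":-0.2,"dy":0.2,"dz":0.7,"twist":0.0},{"dx":-0.4,"dy":0.8,"dz":1.3,"twist":0.0},{"dx":-0.7,"dy":1.6,"dz":1.5,"twist":0.0},{"dx":-0.9,"dy":2.4,"dz":1.5,"twist":0.0},{"dx":-0.9,"dy":3.3,"dz":1.5,"twist":0.0}])

```text
t: 14.82
tool_pos: [0.6121, -0.1069, 0.2535]
tool_rot: [-0.008, 3.133, -0.018]
contact_force: [0.4, 0.3, -2.1]
opening: 0.0225
```

Request:
jog_arm(steps=[{"dx":0.0,"dy":0.9,"dz":0.0,"twist":0.0},{"dx":0.0,"dy":1.8,"dz":0.0,"twist":0.0},{"dx":0.0,"dy":2.7,"dz":0.0,"twist":0.0},{"dx":0.0,"dy":3.6,"dz":0.0,"twist":0.0},{"dx":0.0,"dy":4.5,"dz":0.0,"twist":0.0}])

```text
t: 15.45
tool_pos: [0.6117, 0.1648, 0.2532]
tool_rot: [-0.008, 3.133, -0.018]
contact_force: [1.4, 0.8, -2.6]
opening: 0.0224
```

Request:
jog_arm(steps=[{"dx":0.0,"dy":0.7,"dz":0.0,"twist":0.0},{"dx":0.0,"dy":1.4,"dz":-0.3,"twist":0.0},{"dx":0.0,"dy":1.9,"dz":-0.8,"twist":0.0},{"dx":0.0,"dy":2.08,"dz":-1.4,"twist":0.0},{"dx":0.0,"dy":2.08,"dz":-1.8,"twist":0.0}])

```text
t: 16.08
tool_pos: [0.6103, 0.2903, 0.1424]
tool_rot: [-0.011, 3.137, -0.02]
contact_force: [-0.1, -0.4, -2.6]
opening: 0.0226
```

```bash
python3 - <<'E'
from flat import *
o=obs()
im=grab('wrist'); save(im,'pics/w17.png'); flat(im,.569,.289,.118)
im=grab('side'); flat(im,.569,.289,.118); save(im,'pics/s17.png')
im=grab('scene'); save(im,'pics/c17.png')
hsv=cv2.cvtColor(im['frame'],cv2.COLOR_RGB2HSV); m=(hsv[...,0]>105)&(hsv[...,0]<125)&(hsv[...,1]>120)
for c in cv2.findContours(m.astype(np.uint8),0,2)[0]:
    if cv2.contourArea(c)>30: P=ray(im,c.reshape(-1,2),.024)[:,:2]*1000; print(cv2.minAreaRect(P.astype(np.float32)))
E
```

```text
{'t': 16.075, 'q': [0.34, 0.235, 1.563, -0.014, 1.343, -1.235], 'dq': [-0.017, 0.149, 0.139, -0.007, -0.303, 0.002], 'effort': [0.841, -48.327, -37.493, 0.077, 0.296, 0.022], 'tool_pos': [0.61, 0.29, 0.142], 'tool_rot': [-0.011, 3.137, -0.02], 'contact_force': [-0.098, -0.379, -2.56], 'wrist_torque': [-0.024, -0.139, -0.017], 'opening': 0.023}
85397 tilt x,y deg [-0.96 -0.86] z 0.1228 rng [0.516 0.208 0.119] [0.618 0.37  0.127]
577 tilt x,y deg [-0.5   0.19] z 0.1171 rng [0.514 0.201 0.113] [0.615 0.366 0.121]
((624.0806884765625, -342.1259460449219), (60.395381927490234, 79.44105529785156), 89.89977264404297)
((623.1993408203125, -265.10455322265625), (78.55242156982422, 59.43618392944336), 0.2172468900680542)
((476.4617004394531, 583.5264892578125), (66.35063934326172, 73.13121032714844), 41.84796142578125)
```

View pics/w17.png

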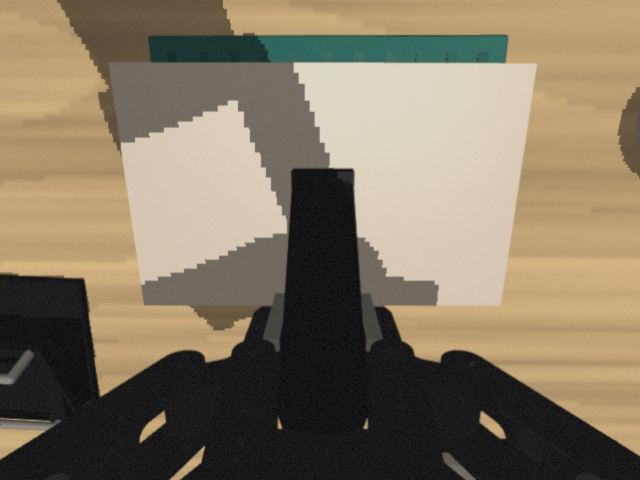

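View pics/s17.png

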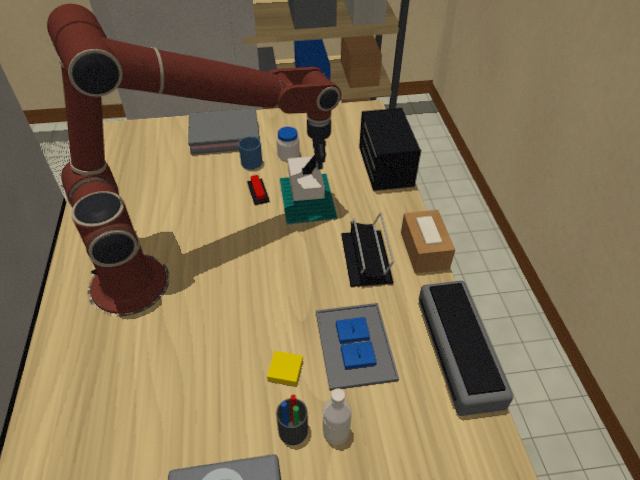

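Request:
jog_arm(steps=[{"dx":0.02,"dy":0.0,"dz":-0.2,"twist":0.0},{"dx":0.02,"dy":0.0,"dz":-0.45,"twist":0.0},{"dx":0.02,"dy":0.0,"dz":-0.7,"twist":0.0},{"dx":0.02,"dy":0.0,"dz":-0.85,"twist":0.0},{"dx":0.02,"dy":0.0,"dz":-0.93,"twist":0.0}])

```text
t: 16.85
tool_pos: [0.6111, 0.2889, 0.086]
tool_rot: [-0.008, 3.139, -0.021]
contact_force: [0.2, 0.5, -2.5]
opening: 0.0226
```

Request:
jog_arm(steps=[{"dx":0.0,"dy":0.0,"dz":-0.04,"twist":0.0},{"dx":0.0,"dy":0.0,"dz":-0.08,"twist":0.0},{"dx":0.0,"dy":0.0,"dz":-0.12,"twist":0.0},{"dx":0.0,"dy":0.0,"dz":-0.16,"twist":0.0}])

```text
t: 17.35
tool_pos: [0.6112, 0.289, 0.0766]
tool_rot: [-0.008, 3.138, -0.021]
contact_force: [0.8, 0.2, -2.4]
opening: 0.0226
```

```bash
python3 - <<'E'
from flat import *
o=obs()
im=grab('wrist'); flat(im,.569,.289,.054)
E
```

```text
{'t': 17.35, 'q': [0.337, 0.303, 1.599, -0.014, 1.241, -1.234], 'dq': [-0.0, 0.022, 0.012, 0.001, -0.031, 0.001], 'effort': [0.0, -48.615, -35.078, -0.019, 0.131, -0.002], 'tool_pos': [0.611, 0.289, 0.077], 'tool_rot': [-0.008, 3.138, -0.021], 'contact_force': [0.757, 0.197, -2.437], 'wrist_torque': [0.009, -0.126, -0.042], 'opening': 0.023}
85438 tilt x,y deg [-1.06 -0.92] z 0.0571 rng [0.517 0.207 0.053] [0.619 0.369 0.061]
```

Almost down; ease on a few more millimetres.

Request:
jog_arm(steps=[{"dx":0.0,"dy":0.0,"dz":-0.03,"twist":0.0},{"dx":0.0,"dy":0.0,"dz":-0.06,"twist":0.0},{"dx":0.0,"dy":0.0,"dz":-0.08,"twist":0.0},{"dx":0.0,"dy":0.0,"dz":-0.1,"twist":0.0}], gripper=255, newtons=30)

```text
t: 17.9
tool_pos: [0.6126, 0.2884, 0.0752]
tool_rot: [-0.009, 3.137, -0.023]
contact_force: [-6.5, -8.6, 20.0]
opening: 0.0222
```

```bash
python3 - <<'E'
from flat import *
o=obs()
im=grab('wrist'); flat(im,.569,.289,.054)
E
```

```text
{'t': 17.9, 'q': [0.337, 0.306, 1.598, -0.016, 1.238, -1.235], 'dq': [-0.003, 0.003, -0.002, -0.002, -0.003, -0.002], 'effort': [2.633, -35.895, -28.756, 0.662, -2.604, 0.438], 'tool_pos': [0.613, 0.288, 0.075], 'tool_rot': [-0.009, 3.137, -0.023], 'contact_force': [-6.496, -8.623, 19.953], 'wrist_torque': [-0.546, 1.526, 0.379], 'opening': 0.022}
86290 tilt x,y deg [-1.68 -0.56] z 0.0562 rng [0.518 0.206 0.052] [0.62  0.368 0.06 ]
```

Request:
jog_arm(steps=[{"dx":-0.01,"dy":0.01,"dz":0.03,"twist":0.0},{"dx":-0.02,"dy":0.01,"dz":0.05,"twist":0.0}], gripper=255, newtons=20)

```text
t: 18.2
tool_pos: [0.6117, 0.2892, 0.0786]
tool_rot: [-0.009, 3.136, -0.022]
contact_force: [0.5, 0.7, -3.1]
opening: 0.0227
```

```bash
python3 - <<'E'
from flat import *
o=obs()
im=grab('wrist'); flat(im,.569,.289,.054)
E
```

```text
{'t': 18.2, 'q': [0.338, 0.301, 1.598, -0.016, 1.242, -1.233], 'dq': [0.005, -0.008, 0.022, 0.002, 0.018, 0.002], 'effort': [-0.088, -48.806, -35.424, -0.032, 0.102, -0.004], 'tool_pos': [0.612, 0.289, 0.079], 'tool_rot': [-0.009, 3.136, -0.022], 'contact_force': [0.549, 0.691, -3.111], 'wrist_torque': [-0.006, -0.14, 0.026], 'opening': 0.023}
85415 tilt x,y deg [-0.9  -0.93] z 0.059 rng [0.518 0.207 0.055] [0.619 0.369 0.063]
```

Request:
jog_arm(steps=[{"dx":0.0,"dy":0.0,"dz":-0.02,"twist":0.0},{"dx":0.0,"dy":0.0,"dz":-0.035,"twist":0.0},{"dx":0.0,"dy":0.0,"dz":-0.045,"twist":0.0}])

```text
t: 18.62
tool_pos: [0.6113, 0.289, 0.0757]
tool_rot: [-0.01, 3.137, -0.023]
contact_force: [-1.6, -1.9, 3.6]
opening: 0.0226
```

Request:
jog_arm(steps=[{"dx":0.0,"dy":0.0,"dz":0.0,"twist":0.0},{"dx":0.0,"dy":0.0,"dz":0.0,"twist":0.0},{"dx":0.0,"dy":0.0,"dz":0.0,"twist":0.0},{"dx":0.0,"dy":0.0,"dz":0.0,"twist":0.0}], gripper=100)

```text
t: 19.12
tool_pos: [0.6113, 0.289, 0.0757]
tool_rot: [-0.009, 3.137, -0.023]
contact_force: [0.1, 0.1, -0.4]
opening: 0.0521
```

```bash
python3 - <<'E'
from flat import *
o=obs()
im=grab('wrist'); flat(im,.569,.289,.054); save(im,'pics/w18.png')
E
```

```text
{'t': 19.125, 'q': [0.338, 0.304, 1.6, -0.016, 1.239, -1.234], 'dq': [0.001, 0.0, 0.001, -0.0, 0.001, 0.001], 'effort': [0.003, -46.941, -33.777, -0.045, 0.001, 0.0], 'tool_pos': [0.611, 0.289, 0.076], 'tool_rot': [-0.009, 3.137, -0.023], 'contact_force': [0.084, 0.144, -0.363], 'wrist_torque': [-0.022, 0.005, 0.017], 'opening': 0.052}
83726 tilt x,y deg [-0.02 -0.04] z 0.0544 rng [0.517 0.207 0.052] [0.619 0.368 0.058]
```

View pics/w18.png

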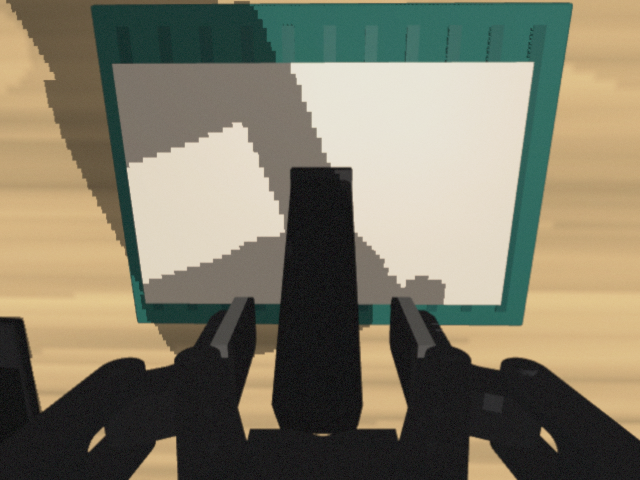

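Request:
jog_arm(steps=[{"dx":0.0,"dy":0.0,"dz":0.3,"twist":0.0},{"dx":0.0,"dy":0.0,"dz":0.8,"twist":0.0},{"dx":0.0,"dy":0.0,"dz":1.5,"twist":0.0},{"dx":0.0,"dy":0.0,"dz":2.2,"twist":0.0},{"dx":0.0,"dy":0.0,"dz":2.8,"twist":0.0}])

```text
t: 19.8
tool_pos: [0.6118, 0.2892, 0.2476]
tool_rot: [-0.01, 3.134, -0.021]
contact_force: [0.3, 0.4, -0.1]
opening: 0.0523
```

Request:
jog_arm(steps=[{"dx":0.0,"dy":0.0,"dz":0.3,"twist":0.0},{"dx":0.0,"dy":0.0,"dz":0.3,"twist":0.0}])

```text
t: 20.05
tool_pos: [0.6127, 0.2896, 0.2686]
tool_rot: [-0.01, 3.129, -0.019]
contact_force: [0.1, -0.1, -0.2]
opening: 0.0517
```

```bash
python3 - <<'E'
from flat import *
o=obs()
im=grab('wrist'); flat(im,.569,.289,.054)
hsv=cv2.cvtColor(im['frame'],cv2.COLOR_RGB2HSV); 
im=grab('side'); flat(im,.569,.289,.054); save(im,'pics/s19.png')
im=grab('scene'); save(im,'pics/c19.png')
E
```

```text
{'t': 20.05, 'q': [0.338, 0.152, 1.444, -0.015, 1.537, -1.238], 'dq': [0.001, 0.034, 0.058, 0.001, -0.01, -0.001], 'effort': [0.021, -45.109, -38.296, -0.05, 0.053, -0.001], 'tool_pos': [0.613, 0.29, 0.269], 'tool_rot': [-0.01, 3.129, -0.019], 'contact_force': [0.115, -0.095, -0.209], 'wrist_torque': [0.02, 0.028, 0.026], 'opening': 0.052}
19244 tilt x,y deg [-0.01 -0.03] z 0.0545 rng [0.517 0.207 0.051] [0.619 0.368 0.058]
583 tilt x,y deg [0.76 0.94] z 0.0525 rng [0.516 0.201 0.047] [0.617 0.368 0.057]
```

View pics/s19.png

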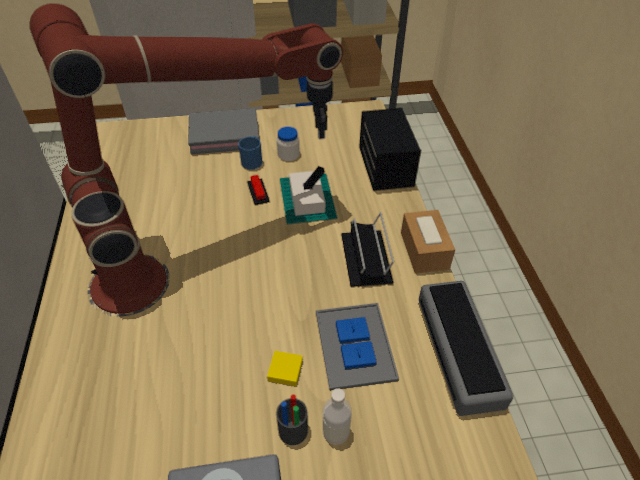

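View pics/c19.png

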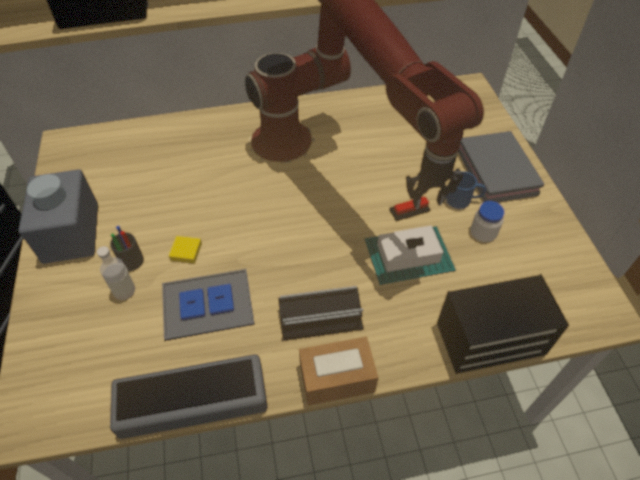

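Both bricks lie in the tray, at about (184,303) and (221,298) in the scene view. The mould sits mouth down in the middle of the mat near (410,250). Nothing else has moved, so I am handing the job in.

```bash
python3 -c "
from h import *
print(ctrl.finish_job())"
```

```text
the job is handed in; nothing more can be done
None
```

The job is done and handed in at about 20 s, with both bricks in the tray and the empty mould mouth down on the green mat.

**How it went:**
- I gripped the handle, lifted the mould clear of the rail and drew it out of the rack.
- The moves cannot tilt the tool. I turned the mould mouth down by letting the handle pivot in a light grip, first with its lower edge against the tray's wall, then by pressing it flat on the tray floor.
- One rap, commanded at about 0.28 m/s, freed both bricks. The lifted weight fell from about 4.1 N to 2.6 N, which matches two bricks.

**Last checks:**
- **Bricks:** they lie side by side in the tray at about (0.624, -0.342) and (0.623, -0.265) m.
- **Mould:** it is centred at about (0.568, 0.288) m, against a mat centre of about (0.569, 0.290) m. The wrist view shows it flat to within 0.1 degrees; the coarser side view reads just under 1 degree.
- **Everything else:** the final pictures show no other object moved, and the gripper is clear above the mould.

**Not clean:** on the first touch at the mat the mould was tilted and I pressed with about 20 N. I backed off and set it down again, reading about 4 N just before release. I did not measure the peak force of the rap.

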